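Roll the tea stand to the teapot and brake it

TASK

Free the little rolling stand by flicking its brake lever fully up, roll the stand along its track all the way to the end where the teapot stands (not the tall coffee pot), then push the brake lever fully down again to lock it there. Keep the teacup standing upright on the stand, do not disturb the two pots or the other things on the worktop, and let go at the end.

Things in the scene. Friction and masses are not known exactly. Their poses are not given: they have to be found in the camera images.
- track: Fixed track: pale board 165 x 390 x 8 mm with two runner rails and, in front, an aluminium toothed rail (top 26 mm high). Origin: middle of the track, on the worktop. y axis along the track, x away from the robot, z up; yaw varies. The toothed rail is notched at the middle and both ends: the lever goes fully down only with the stand within 3 mm of one of these, else it stops near 0.27 rad.
- tea_stand (a joint): Position of the stand along the track's y axis (m): 0 in the middle (start, braked), +0.11 and -0.11 at the ends (hard stops). Rolls with about 2 N, only while the lever is above 0.35 rad. Brown wood: two side panels, low shelf with honey jar, top deck 167 (x) x 160 (y) mm, underside 165 and top 175 mm above the worktop, rim 7 mm higher. All below the deck's front 65 mm is open but for the lever.
- brake_lever (a joint): Angle of the brake lever (rad): 0 fully down (locked, stop), 0.7 fully up (free, stop). It starts down and stays where it is left; about 2 N at the pedal moves it.
- pedal (a point): Centre of the lever's pedal: a black rubber bar, 14 mm diameter, 30 mm long, parallel to the track's y axis, at the middle of the stand's front. Pinch its two flat ends or press it from above. At lever 0 it is 36 mm high, 12 mm ahead of and 129 mm below the deck's front edge: a hand from straight above meets the deck, so come tilted some 30 degrees from the robot's side. Fully up: 80 mm high.
- lever_hinge (a point): Hinge line of the brake lever, parallel to the track's y axis, 58 mm above the worktop. The pedal lies 61 mm in front (track -x) of it and 22 mm below it at lever 0, and turns about it, radius 65 mm, upward as the lever value grows. It rolls with the stand.
- deck_centre (a point): Centre of the top deck, on its upper face (175 mm above the worktop); rolls with the stand. When the stand is at the teapot's end this point is about 0.17 m from the teapot's centre, in the middle about 0.28 m.
- cup_mid (a point): Centre of the cream teacup (91 mm wide, 72 mm tall, with an ear handle) standing loose on the top deck.
- teapot_mid (a point): Centre, half-way up, of the round white teapot, 116 mm tall without its lid, standing on the worktop just beyond one end of the track; which end varies.
- coffeepot_mid (a point): Centre, half-way up, of the tall white coffee pot, 199 mm tall without its lid, standing just beyond the other end of the track.
- sugar: White sugar bowl with its lid, 67 mm wide, 59 mm tall, at the left front; origin at the centre of its underside. Leave alone.
- spoon: Teaspoon 130 x 26 x 11 mm lying in front of the track; origin under its centre. Leave alone.
- glass: Clear straight tumbler 69 mm wide, 112 mm tall, at the right front; origin at the centre of its underside. Leave alone.
- bowl_candle: Candle in a glass, 76 mm wide, 90 mm tall, at the back; origin at the centre of its underside. Leave alone.
- soap: Dish soap bottle, 226 mm tall, right of the sink; origin at the centre of its underside. Leave alone.
Not all that is in view belongs to the job. What is shaped like the part that bears cup_mid but green is not meant.

How it is judged:
By the outcome, as a careful person would: the job done as asked, in the order asked, and still so for the second after the job is handed in, with the robot touching nothing.
It also fails if it takes over 48 s, if anything falls off the work surface, if the arm or the gripper's body presses on something with over 40 N, if the wrist force passes 120 N, or if a joint passes its speed limit or range.

ROBOT

A 6-joint arm with a two-finger parallel gripper is mounted at the origin on a cart in front of the work surface, level with it; the furniture and walls round the work are solid. World frame = base frame: x ahead of the robot, y to its left, z up, the work surface at z = 0. Lengths are in m, angles in rad, forces in N, time in s.
With the tool pointing down it reaches from about 0.325 to 0.9 m from the base axis. Payload 6.1 kg.
Tool frame: the origin (TCP) lies between the finger pads; the fingertips stand arm.tcp_to_tips ahead of it and the grasp point (between the pads) lies 6 mm ahead of it (arm.tcp_to_tips is the distance from the TCP to the fingertips, in m); z points along the fingers, y is the line along which they close (so a half turn about z gives the same grasp; the last joint's range is limited). The gripper opens to 87 mm and grips with 3 to 60 N. Pads are 19 mm wide; open, the fingers measure 117 mm over their backs; the gripper's body (75 mm by 190 mm) begins 51 mm behind the grasp point.
Start: joints at [1.084, 0.22, 1.526, -0, 1.395, -0.126], TCP at [0.221, 0.585, 0.248] pointing down, gripper open.
Joint ranges: [-2.98, 2.98], [-0.91, 2.08], [0.09, 2.57], [-1.24, 4.39], [0.2, 2.65], [-2.68, 2.68]. Speed limits (rad/s): [2.57, 2.57, 3.01, 3.14, 3.14, 3.14].

INTERFACE

Orientations are given as a unit quaternion [x, y, z, w].
In Python, from cell import arm gives the robot as it stands.
- The arm moves only by the tool step_arm, never from a script. Its argument "increments" is a list of rows, each a list of 5 numbers: the shift along the world's x, y, z as a fraction of full scale, then the turn about the world's z as a fraction of full scale, then the gripper's target within -1 to 1 (fully open at 1, half-way at 0, shut at -1). In form: [[dx, dy, dz, spin, jaw], ...]. A call has 1 to 12 rows; each row shifts and turns the commanded pose from where the row before left it; what a row does not reach is not made up. Full scale, the value 1, is 100 mm for a shift and 2 pi rad for a turn. A row lasts 1/8 s, in which the tool goes at most 62.5 mm and 10.7 degrees, less where a joint would pass 70% of its speed; a pose out of reach is approached as far as the arm can. A call with a number of a shift or a turn outside -1 to 1 is refused whole. A call with a gripper value outside its range is refused whole. The fingers move at their own pace and stop on an object; "grip_force" is the grip in N (left out, the last holds). Time passes only in rows, so rows that do not move let the fingers close. It gives the time, the measured TCP pose, the force, the opening and the grip force at its end, in the units of the state.
- arm.state(): the state, without advancing time (a new reading comes with each control period).
- arm.read_camera(name): name is "side" or "top"; returns the picture (420x560x3 uint8, red, green, blue); there is no depth.
- arm.camera_info(name): a dict with "fovy" (degrees; the focal length in pixels is half the picture's height over the tangent of half this angle, whatever the lens; pixels are square), "cx", "cy" (the principal point, pixels), "pose" (4x4, takes a point from camera to world coordinates). Camera axes: x right, y up, looking along -z (the intrinsics and any distortion apply to the point x, -y, -z); pixel columns grow to the right and rows downward; lengths in m; the calibration is good to about 2 mm. A picture is of the moment at which its call begins. camera_info takes no time and is no camera call.
- arm.close_job(): hands the job in; it is judged then, once.
The state is a dict: "t": time; "joint_pos": joint angles; "dq": joint speeds; "effort": joint torques, N m; "tcp_pos": TCP position; "tcp_rot": TCP orientation; "ft_force": force on the tool from outside, world axes, zero at the start; "torque": the same for the moment, N m; "gripper_width": finger opening in m; "gripper_force": force on a finger pad.
Only numpy, scipy, OpenCV 4.12 (cv2) and the standard library are available. Lean on these libraries where they do the work, as an engineer would, in place of code of your own. Each camera call takes 0.05 s, during which the arm holds its last target. There are 200 camera calls.

## Working session

There is one attempt and no reset: what is moved stays moved. The work goes in short steps, Python scripts to look and compute and a tool call to move; the robot and the scene stay as the last step left them, time stands still between calls to the robot, and variables do not carry over. Pictures are saved under pics/ and viewed, at most 10 in all, crops included, and the job is handed in when it is done.

Besides the shell and the picture viewer there is one more tool, called after "Call:" as name(argument=value, ...), one argument or row to a line, values as JSON. step_arm: Moves the arm, as the interface text tells. Its arguments: {"type":"object","properties":{"increments":{"type":"array","items":{"type":"array","items":{"type":"number","minimum":-1,"maximum":1}}},"grip_force":{"type":"number"}},"required":["increments"]}

```bash
mkdir -p pics; ls; python3 - <<'E'
from cell import arm
import cv2,numpy as np
for n in("side","top"):
    im=arm.read_camera(n); cv2.imwrite(f"pics/{n}0.png",im[:,:,::-1])
    i=arm.camera_info(n); print(n,{k:(np.round(v,4).tolist() if k=="pose" else v) for k,v in i.items()})
print(arm.tcp_to_tips, arm.state()["tcp_rot"],arm.state()["t"])
E
```

```text
pics
side {'fovy': 52.656793702158495, 'cx': 280.8496152474089, 'cy': 205.24807937710221, 'pose': [[-0.8848, 0.1911, -0.425, -0.2403], [-0.4659, -0.3516, 0.812, 1.6266], [0.0057, 0.9164, 0.4001, 0.9396], [0.0, 0.0, 0.0, 1.0]]}
top {'fovy': 55.40832612532116, 'cx': 273.47463533488116, 'cy': 208.42151272123053, 'pose': [[0.1892, 0.8088, -0.5568, -0.3271], [-0.9819, 0.1532, -0.1112, -0.1279], [-0.0046, 0.5678, 0.8232, 1.4643], [0.0, 0.0, 0.0, 1.0]]}
0.025 [ 1.79422277e-01  9.83771757e-01 -8.38822690e-04 -2.69570874e-04] 0.1
```

View pics/side0.png

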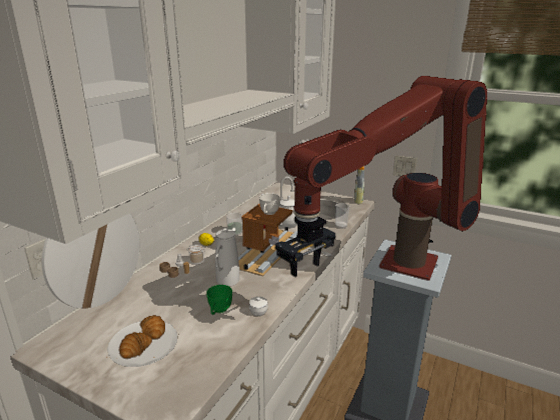

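View pics/top0.png

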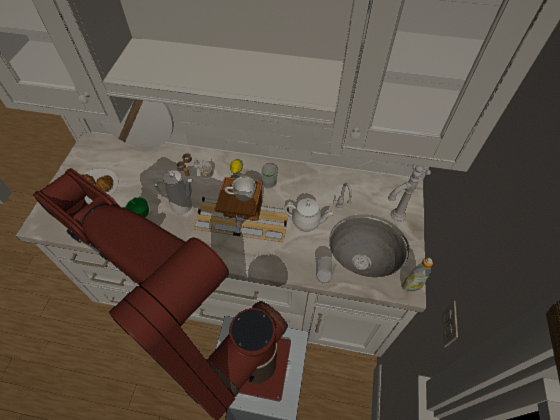

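The side view is distant and the gripper hides part of the stand at about (270,225). The top view shows the stand at (240,197), the teapot at (307,212) to the right (world -y), the coffee pot at (177,190), the glass at (324,268) and the track running from (197,225) to (287,230). I'll zoom in on the top view.

```bash
cat > h.py <<'E'
import numpy as np,cv2
from cell import arm
def cam(n):
    i=arm.camera_info(n); f=210/np.tan(np.radians(i["fovy"])/2); return f,i["cx"],i["cy"],np.array(i["pose"])
def ray(n,u,v,z):
    f,cx,cy,P=cam(n); d=P[:3,:3]@np.array([(u-cx)/f,-(v-cy)/f,-1]); o=P[:3,3]; return o+d*(z-o[2])/d[2]
def pix(n,p):
    f,cx,cy,P=cam(n); c=P[:3,:3].T@(np.asarray(p)-P[:3,3]); return cx-f*c[0]/c[2],cy+f*c[1]/c[2]
def crop(n,x0,y0,w,h,s,name):
    im=arm.read_camera(n)[y0:y0+h,x0:x0+w,::-1]; cv2.imwrite("pics/"+name,cv2.resize(im,None,fx=s,fy=s,interpolation=cv2.INTER_CUBIC)); return im
E
python3 - <<'E'
from h import *
print(arm.camera_info("top").keys())
crop("top",180,150,160,110,5,"t1.png")
im=cv2.cvtColor(arm.read_camera("top"),cv2.COLOR_RGB2HSV)
m=((im[...,0]<16)&(im[...,1]>130)&(im[...,2]>30)).astype(np.uint8)
m[:150]=0;m[260:]=0;m[:,:190]=0;m[:,300:]=0
n,l,st,c=cv2.connectedComponentsWithStats(m)
for k in range(1,n):
    if st[k,4]>30: print(st[k],c[k])
E
```

```text
dict_keys(['fovy', 'cx', 'cy', 'pose'])
[ 215  177   47   43 1036] [238.74420849 202.2953668 ]
[190 238  32  22 460] [201.37608696 250.78913043]
```

View pics/t1.png

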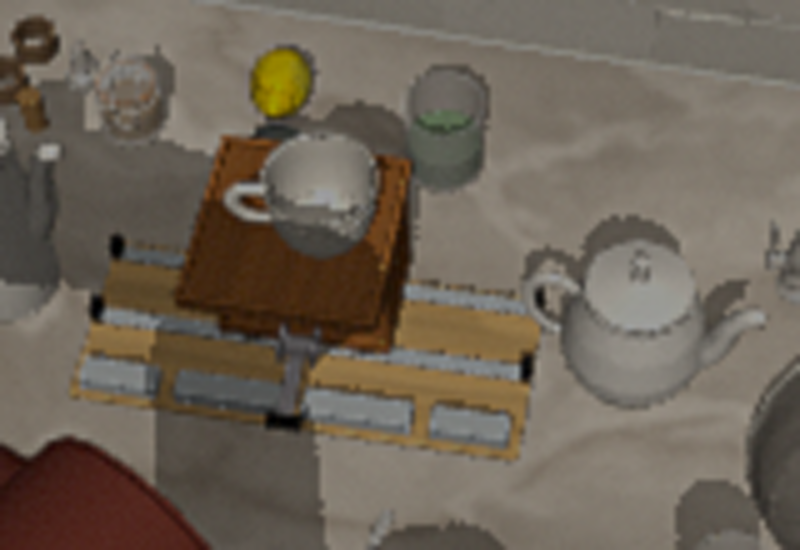

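The crop shows the front corners of the board at (194,229) and (283,242), and the black pedal bar at (237,234). The deck corners are near (224.4,177), (262,182), (255,215) and (215.6,210.4), and the teapot's lid is at about (308,205).

```bash
python3 - <<'E'
from h import *
c=lambda u,v:(180+u/5,150+v/5)
A=ray("top",*c(70,397),.008);B=ray("top",*c(517,462),.008)
print("board",A,B,np.linalg.norm(A-B),"yaw",np.degrees(np.arctan2(*(B-A)[:2])))
D=[ray("top",*c(*p),.18) for p in((222,135),(411,160),(376,325),(177,302))]
for i in range(4):print("deck",D[i],np.linalg.norm(D[i]-D[i-1]))
P=ray("top",*c(285,420),.040);print("pedal",P)
y=(A-B)[:2]/np.linalg.norm((A-B)[:2]);x=np.array([y[1],-y[0]])
O=(A+B)[:2]/2+x*.0825;print("x",x,"y",y,"O",O,"pedal from O",(P[:2]-O)@x,(P[:2]-O)@y)
Dc=sum(D)/4;print("deckc",Dc,(Dc[:2]-O)@x,(Dc[:2]-O)@y)
T=ray("top",*c(635,320),.06);print("teapot",T,np.linalg.norm(T[:2]-Dc[:2]))
print("glass",ray("top",324,280,0),"spoon", ray("top",*c(380,530),.005))
E
```

```text
board [0.48781774 0.38192718 0.008     ] [ 0.49634678 -0.004586    0.008     ] 0.38660727743195156 yaw 178.7358803479655
deck [0.658658   0.27442212 0.18      ] 0.16847560948339094
deck [0.66191189 0.11568888 0.18      ] 0.15876658161472457
deck [0.49823929 0.10901682 0.18      ] 0.1638085423083659
deck [0.49040132 0.265836   0.18      ] 0.15701493432990424
pedal [0.48170118 0.18867756 0.04      ]
x [0.99975662 0.02206126] y [-0.02206126  0.99975662] O [0.57456218 0.19049064] pedal from O -0.0928783934355389 0.00023598757402761475
deckc [0.57730263 0.19124095 0.18      ] 0.002756333458337981 0.0006896720957270399
teapot [ 0.62105638 -0.08275418  0.06      ] 0.2774666144656069
glass [ 0.36275651 -0.19165774  0.        ] spoon [0.41412683 0.09474221 0.005     ]
```

Call:
step_arm(
  increments=[
    [-0.5,0.5,0.4,0,1],
    [-0.5,0.5,0.4,0,1],
    [-0.5,0.5,0.2,0,1],
    [-0.5,0.5,0,0,1],
    [0,0.6,0,0,1],
  ],
)

```text
t: 0.82
tcp_pos: [0.0521, 0.8094, 0.327]
tcp_rot: [0.177, 0.984, 0.0, -0.001]
ft_force: [1.4, 1.4, 0.7]
gripper_width: 0.0868
gripper_force: 0.0
```

Call:
step_arm(
  increments=[
    [0,0.6,0,0,1],
    [0,0.6,0,0,1],
    [0,0.6,0,0,1],
  ],
)

```text
t: 1.2
tcp_pos: [0.0557, 0.9164, 0.3132]
tcp_rot: [0.179, 0.984, 0.018, -0.002]
ft_force: [4.8, 49.5, 31.9]
gripper_width: 0.0869
gripper_force: 0.0
```

```bash
python3 -c "
from h import *
s=arm.state();print(s['joint_pos'],s['tcp_pos'],s['tcp_rot'])"
```

```text
[1.42323731 1.12593174 0.08764255 0.00349076 1.89127574 0.21461809] [0.05568945 0.91642576 0.31320409] [ 0.17949908  0.98358523  0.01830475 -0.00226104]
```

Call:
step_arm(
  increments=[
    [0,0,0,0,1],
  ],
)

```text
t: 1.32
tcp_pos: [0.0551, 0.9145, 0.3006]
tcp_rot: [0.179, 0.984, 0.009, -0.002]
ft_force: [0.0, 0.1, -1.1]
gripper_width: 0.0871
gripper_force: 0.0
```

Call:
step_arm(
  increments=[
    [0,0.1,0,0,1],
    [0,0.1,0,0,1],
  ],
)

```text
t: 1.58
tcp_pos: [0.055, 0.9223, 0.3148]
tcp_rot: [0.179, 0.983, 0.028, -0.003]
ft_force: [-0.2, -0.2, 0.8]
gripper_width: 0.0871
gripper_force: 0.0
```

```bash
python3 -c "
from h import *
s=arm.state();print(s['joint_pos'],s['tcp_pos'],s['tcp_rot'])"
```

```text
[1.42456164 1.1241934  0.08820836 0.00449108 1.87255576 0.2162053 ] [0.05501967 0.9223174  0.31476879] [ 0.17944111  0.98335889  0.02822208 -0.00311338]
```

Call:
step_arm(
  increments=[
    [0,0.3,0,0,1],
    [0,0.3,0,0,1],
    [0,0.3,0,0,1],
    [0,0.3,0,0,1],
  ],
)

```text
t: 2.08
tcp_pos: [0.0501, 0.9576, 0.2822]
tcp_rot: [0.179, 0.982, 0.065, -0.008]
ft_force: [0.3, -0.2, -0.4]
gripper_width: 0.087
gripper_force: 0.0
```

Call:
step_arm(
  increments=[
    [0,-0.3,0,0,1],
    [0,-0.3,0,0,1],
    [0,0,0,0,1],
  ],
)

```text
t: 2.45
tcp_pos: [0.0501, 0.9035, 0.2805]
tcp_rot: [0.179, 0.982, 0.061, -0.008]
ft_force: [0.3, -0.4, -0.8]
gripper_width: 0.0871
gripper_force: 0.0
```

Tilt builds up at the reach limit and stays afterwards, so this can give me the 30° approach. I'll carry on.

Call:
step_arm(
  increments=[
    [0,0.4,0,0,1],
    [0,0.4,0,0,1],
    [0,0.4,0,0,1],
    [0,0.4,0,0,1],
    [0,0.4,0,0,1],
    [0,0.4,0,0,1],
    [0,0.4,0,0,1],
    [0,0.4,0,0,1],
  ],
)

```text
t: 3.45
tcp_pos: [0.0421, 1.0302, 0.2333]
tcp_rot: [0.177, 0.972, 0.153, -0.02]
ft_force: [-0.6, -0.6, 0.8]
gripper_width: 0.0872
gripper_force: 0.0
```

```bash
python3 -c "
from h import *
s=arm.state();print(s['joint_pos'],s['tcp_pos'],s['tcp_rot'])"
```

```text
[1.44673272 1.22890765 0.08813908 0.02235309 1.51614951 0.23878428] [0.04211694 1.03020041 0.23326738] [ 0.17718584  0.97205721  0.15268814 -0.01990716]
```

Call:
step_arm(
  increments=[
    [0,0.4,0,0,1],
    [0,0.4,0,0,1],
    [0,0.4,0,0,1],
    [0,0.4,0,0,1],
    [0,0.4,0,0,1],
    [0,0.4,0,0,1],
    [0,0.4,0,0,1],
    [0,0.4,0,0,1],
    [0,0.4,0,0,1],
  ],
)

```text
t: 4.58
tcp_pos: [0.0332, 1.116, 0.1809]
tcp_rot: [0.172, 0.947, 0.269, -0.037]
ft_force: [-0.2, -1.1, 0.0]
gripper_width: 0.0873
gripper_force: 0.0
```

```bash
python3 -c "
from h import *
from scipy.spatial.transform import Rotation as R
s=arm.state();print(s['joint_pos'],s['tcp_pos'],R.from_quat(s['tcp_rot']).as_matrix().round(3))"
```

```text
[1.46044991 1.3182183  0.08815723 0.03824714 1.18745423 0.24522341] [0.0332289  1.11595506 0.18094117] [[-0.938  0.346  0.022]
 [ 0.306  0.796  0.521]
 [ 0.163  0.496 -0.853]]
```

Call:
step_arm(
  increments=[
    [0,-0.5,0.25,0,1],
    [0,-0.5,0.25,0,1],
    [0,-0.5,0.25,0,1],
    [0,-0.5,0.25,0,1],
    [0,-0.5,0.25,0,1],
    [0,-0.5,0.2,-0.028,1],
    [0,0,0,-0.028,1],
    [0,0,0,-0.028,1],
    [0,0,0,-0.028,1],
    [0,0,0,-0.028,1],
    [0,0,0,-0.028,1],
  ],
)

```text
t: 5.95
tcp_pos: [0.0334, 0.8551, 0.3167]
tcp_rot: [0.628, 0.729, 0.252, 0.101]
ft_force: [-0.5, 0.9, -0.9]
gripper_width: 0.087
gripper_force: 0.0
```

Call:
step_arm(
  increments=[
    [0,0,0,-0.028,1],
    [0,0,0,-0.028,1],
    [0,0,0,-0.028,1],
    [0,0,0,-0.028,1],
    [0,0,0,-0.028,1],
    [0,0,0,-0.028,1],
  ],
)

```text
t: 6.7
tcp_pos: [0.036, 0.8314, 0.2956]
tcp_rot: [0.907, 0.322, 0.166, 0.213]
ft_force: [-0.5, 1.2, -1.7]
gripper_width: 0.0871
gripper_force: 0.0
```

```bash
cat > s.py <<'E'
from h import *
from scipy.spatial.transform import Rotation as R
s=arm.state();print(s['t'],s['joint_pos'].round(3),s['tcp_pos'].round(4));M=R.from_quat(s['tcp_rot']).as_matrix();print(M.round(3))
print("force",s['ft_force'].round(1))
p=s['tcp_pos'];a=np.arctan2(p[1],p[0]);az=np.degrees(np.arctan2(M[1,2],M[0,2]));print("radial",np.degrees(a),"toolz az",az,"tilt",np.degrees(np.arccos(-M[2,2])))
for sg in(1,-1):
    w=-.866*M[:,2]+sg*.5*M[:,0];print("w az",np.degrees(np.arctan2(w[1],w[0])),"tilt needed",np.degrees(np.arccos(w[2])))
E
python3 s.py
```

```text
6.7 [ 1.597  1.193  0.093 -0.528  2.118  2.266] [0.036  0.8314 0.2956]
[[ 0.737  0.514  0.438]
 [ 0.656 -0.701 -0.28 ]
 [ 0.163  0.494 -0.854]]
force [-0.5  1.2 -1.7]
radial 87.51989125286991 toolz az -32.61917345833869 tilt 31.336173391637637
w az 91.07052759680168 tilt needed 34.79851152739239
w az -173.51645514054235 tilt needed 48.838001502502664
```

Call:
step_arm(
  increments=[
    [0,0.45,0,0,1],
    [0,0.45,0,0,1],
    [0,0.45,0,0,1],
    [0,0.45,0,0,1],
    [0,0.45,0,0,1],
    [0,0.45,0,0,1],
    [0,0.45,0,0,1],
    [0,0.45,0,0,1],
    [0,0.45,0,0,1],
    [0,0.45,0,0,1],
    [0,0.45,0,0,1],
    [0,0.45,0,0,1],
  ],
)

```text
t: 8.2
tcp_pos: [0.0744, 0.9679, 0.2115]
tcp_rot: [0.899, 0.364, 0.237, 0.049]
ft_force: [0.1, -0.7, 0.7]
gripper_width: 0.087
gripper_force: 0.0
```

```bash
python3 s.py
```

```text
8.2 [ 1.564  1.276  0.088 -0.483  1.667  2.291] [0.0744 0.9679 0.2115]
[[ 0.622  0.632  0.463]
 [ 0.678 -0.73   0.084]
 [ 0.391  0.261 -0.883]]
force [ 0.1 -0.7  0.7]
radial 85.60601829682122 toolz az 10.324100155172761 tilt 28.0516545614646
w az 108.6104530090759 tilt needed 16.321350475935287
w az -149.91842876094464 tilt needed 55.33125866288812
```

Call:
step_arm(
  increments=[
    [0,0.1,0.1,-0.029,1],
    [-0.1,0.45,0,-0.015,1],
    [-0.1,0.45,0,0,1],
    [-0.1,0.45,0,0,1],
    [-0.1,0.45,0,0,1],
    [-0.1,0.45,0,0,1],
  ],
)

```text
t: 8.95
tcp_pos: [0.0435, 0.9901, 0.1838]
tcp_rot: [0.932, 0.259, 0.252, -0.009]
ft_force: [0.0, -0.2, 0.1]
gripper_width: 0.0871
gripper_force: 0.0
```

```bash
python3 s.py
```

```text
8.95 [ 1.598  1.308  0.089 -0.488  1.59   2.578] [0.0435 0.9901 0.1838]
[[ 0.739  0.488  0.465]
 [ 0.479 -0.865  0.147]
 [ 0.474  0.114 -0.873]]
force [ 0.  -0.2  0.1]
radial 87.48634929907217 toolz az 17.51168198022899 tilt 29.168722441645077
w az 106.37340931848141 tilt needed 6.749765904336735
w az -154.59733353808673 tilt needed 58.71515113542441
```

Call:
step_arm(
  increments=[
    [-0.1,0.45,0,0,1],
    [-0.1,0.45,0,0,1],
    [-0.1,0.45,0,0,1],
    [0.2,-0.6,0.3,0,1],
    [0.2,-0.6,0.3,0,1],
    [0.2,-0.6,0.3,0,1],
    [0.2,-0.6,0.2,0,1],
    [0.4,-0.5,0.1,0,1],
    [0.4,-0.5,0.1,0,1],
  ],
)

```text
t: 10.07
tcp_pos: [0.1648, 0.7529, 0.273]
tcp_rot: [0.925, 0.269, 0.262, -0.053]
ft_force: [0.8, 0.0, -0.2]
gripper_width: 0.0872
gripper_force: 0.0
```

```bash
python3 s.py
```

```text
10.075 [ 1.425  0.356  1.398 -0.486  1.099  2.591] [0.1648 0.7529 0.273 ]
[[ 0.718  0.526  0.456]
 [ 0.47  -0.85   0.239]
 [ 0.513  0.042 -0.857]]
force [ 0.8  0.  -0.2]
radial 77.65585831437862 toolz az 27.724473510799005 tilt 30.983683944166476
w az 142.20174484489885 tilt needed 2.5989881220325843
w az -149.59814287379925 tilt needed 60.928783768487335
```

Call:
step_arm(
  increments=[
    [0.1,-0.5,0,-0.021,1],
    [0.1,-0.5,0,-0.021,1],
    [0.1,-0.5,0,-0.021,1],
    [0.1,-0.5,0,-0.022,1],
    [0.2,-0.5,0,0,1],
    [0.2,-0.5,0,0,1],
    [0.3,-0.5,0,0,1],
    [0.3,-0.5,0,0,1],
    [0.4,-0.5,0,0,1],
    [0.3,-0.5,-0.1,0,1],
    [0.3,-0.5,-0.2,0,1],
    [0,0,-0.2,0,1],
  ],
)

```text
t: 11.58
tcp_pos: [0.4724, 0.1859, 0.2581]
tcp_rot: [0.973, 0.073, 0.216, 0.012]
ft_force: [0.1, 0.8, -0.6]
gripper_width: 0.0869
gripper_force: 0.0
```

```bash
python3 s.py; python3 -c "
from h import *
crop('top',180,150,160,110,5,'t2.png')"
```

```text
11.575 [ 0.291 -0.383  2.129 -0.137  0.977  1.764] [0.4724 0.1859 0.2581]
[[ 0.896  0.138  0.423]
 [ 0.148 -0.989  0.008]
 [ 0.42   0.055 -0.906]]
force [ 0.1  0.8 -0.6]
radial 21.482075838162533 toolz az 1.1417208162656156 tilt 25.044318491615165
w az 39.38431497979745 tilt needed 6.044972716678544
w az -174.29850158813386 tilt needed 54.92005172371218
```

View pics/t2.png

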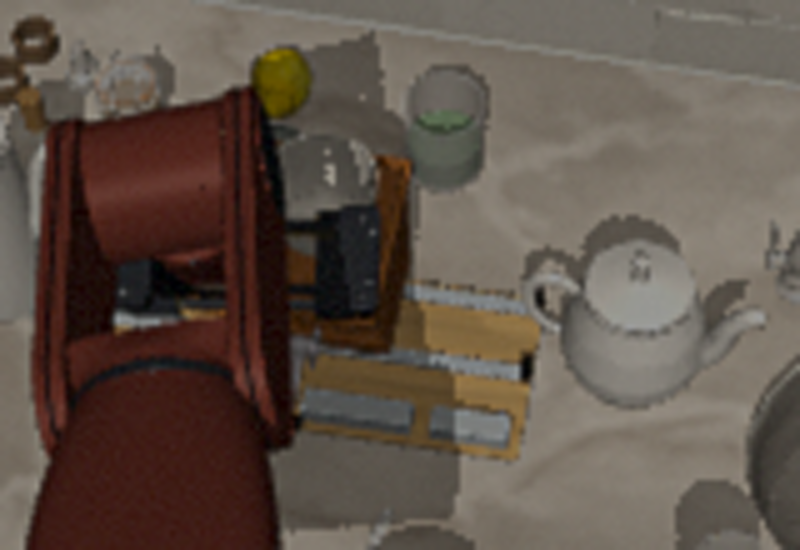

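The gripper's right finger is above the deck front at about (345,260) in the crop, and the teapot and cup are untouched. I'll back off and then come down in front of the deck.

Call:
step_arm(
  increments=[
    [-0.2,0.02,0,-0.01,1],
    [-0.22,0.02,0,-0.009,1],
    [0,0,-0.3,0,1],
    [0,0,-0.3,0,1],
    [0,0,-0.3,0,1],
    [0,0,-0.2,0,1],
    [0,0,0,0,1],
  ],
)

```text
t: 12.5
tcp_pos: [0.4267, 0.1945, 0.1462]
tcp_rot: [0.977, 0.02, 0.213, 0.024]
ft_force: [0.3, 0.5, -0.2]
gripper_width: 0.0871
gripper_force: 0.0
```

```bash
python3 s.py; python3 -c "
from h import *
crop('side',210,170,140,110,5,'s2.png')"
```

```text
12.5 [ 0.392 -0.321  2.303 -0.277  0.793  2.081] [0.4267 0.1945 0.1462]
[[ 0.909  0.028  0.416]
 [ 0.049 -0.998 -0.039]
 [ 0.414  0.056 -0.908]]
force [ 0.3  0.5 -0.2]
radial 24.508478115685136 toolz az -5.326095449778286 tilt 24.713933142842812
w az 31.74599857944334 tilt needed 6.350644355677523
w az 179.3586651836546 tilt needed 54.58485990342516
```

View pics/s2.png

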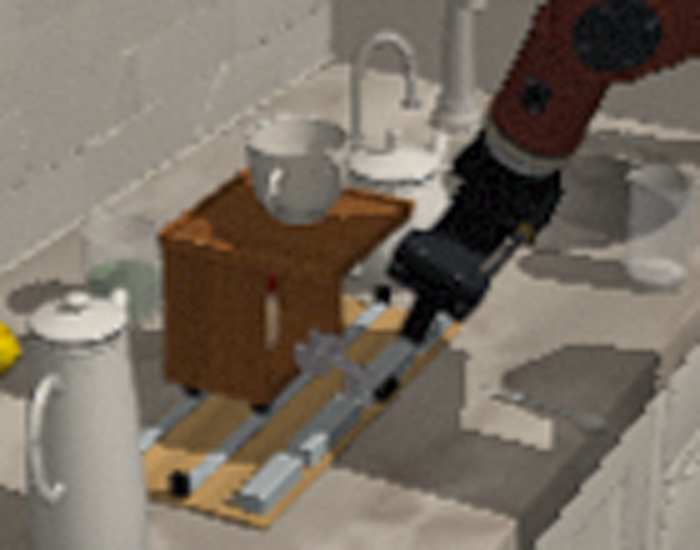

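The side view shows the gripper tilted in front of the deck. The pedal bar is at crop (385,388) and the fingers are above and to its right.

```bash
python3 -c "
from h import *
print(ray('side',210+386/5,170+388/5,.036), ray('top',237,234,.036))"
```

```text
[0.48160592 0.18537285 0.036     ] [0.48397254 0.18956656 0.036     ]
```

Call:
step_arm(
  increments=[
    [0.15,-0.03,-0.25,0,0.6],
    [0.15,-0.02,-0.25,0,0.5],
    [0.05,0,-0.1,0,0.5],
    [0,0,0,0,0.4],
  ],
)

```text
t: 13.05
tcp_pos: [0.4631, 0.1895, 0.0878]
tcp_rot: [0.976, 0.019, 0.214, 0.024]
ft_force: [-1.4, 0.1, 0.4]
gripper_width: 0.063
gripper_force: 0.0
```

Call:
step_arm(
  increments=[
    [0.06,-0.01,-0.2,0,0.4],
    [0.06,0,-0.18,0,0.4],
    [0,0,0,0,0.2],
  ],
  grip_force=15,
)

```text
t: 13.42
tcp_pos: [0.4745, 0.1884, 0.0495]
tcp_rot: [0.976, 0.019, 0.213, 0.024]
ft_force: [-0.0, 0.5, 0.8]
gripper_width: 0.0568
gripper_force: 0.0
```

Call:
step_arm(
  increments=[
    [0,0,0,0,-0.2],
    [0,0,0,0,-0.6],
    [0,0,0,0,-0.8],
    [0,0,0,0,-0.8],
  ],
)

```text
t: 13.92
tcp_pos: [0.4755, 0.1886, 0.0503]
tcp_rot: [0.976, 0.019, 0.215, 0.024]
ft_force: [0.1, 0.4, 2.9]
gripper_width: 0.0299
gripper_force: 15.0
```

```bash
python3 s.py; python3 -c "
from h import *
crop('side',230,200,100,80,7,'s3.png')"
```

```text
13.925 [ 0.331 -0.012  2.261 -0.355  0.519  2.139] [0.4755 0.1886 0.0503]
[[ 0.907  0.027  0.42 ]
 [ 0.047 -0.998 -0.038]
 [ 0.418  0.054 -0.907]]
force [0.1 0.4 2.9]
radial 21.63657920223573 toolz az -5.156141864208734 tilt 24.93141355349796
w az 32.08161012638368 tilt needed 6.111490253673496
w az 179.35650654370855 tilt needed 54.81042925822795
```

View pics/s3.png

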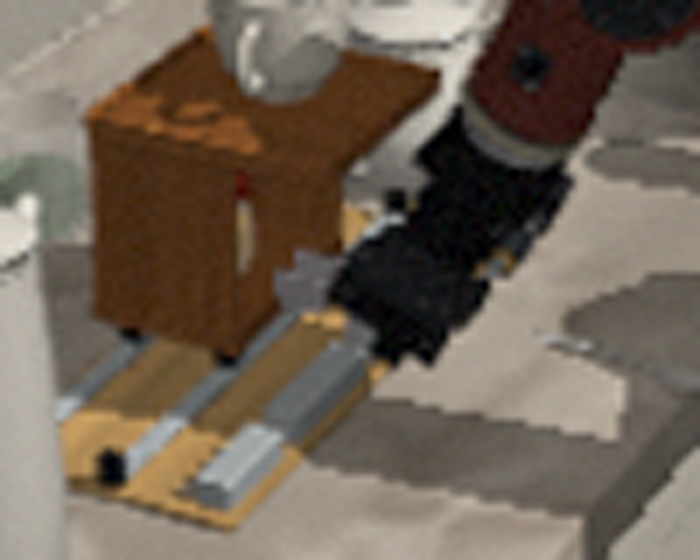

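The jaws read 29.9 mm, which matches the 30 mm pedal, so it is pinched. I'll lift it along its arc.

Call:
step_arm(
  increments=[
    [-0.025,0,0.11,0,-0.8],
    [-0.01,0,0.11,0,-0.8],
    [0.01,0,0.11,0,-0.8],
    [0.025,0,0.12,0,-0.8],
    [0,0,0.02,0,-0.8],
  ],
)

```text
t: 14.6
tcp_pos: [0.475, 0.1882, 0.0972]
tcp_rot: [0.976, 0.019, 0.214, 0.024]
ft_force: [2.4, 0.1, -4.5]
gripper_width: 0.0299
gripper_force: 15.0
```

```bash
python3 s.py|head -6
```

```text
14.6 [ 0.331 -0.118  2.246 -0.295  0.634  2.068] [0.475  0.1882 0.0972]
[[ 0.908  0.027  0.419]
 [ 0.047 -0.998 -0.039]
 [ 0.417  0.055 -0.907]]
force [ 2.4  0.1 -4.5]
radial 21.61912580425466 toolz az -5.271040145777134 tilt 24.85977255136118
```

Call:
step_arm(
  increments=[
    [0,-0.04,-0.01,0,-0.8],
    [0,-0.08,0,0,-0.8],
    [0.005,-0.12,0,0,-0.8],
    [0.005,-0.14,0,0,-0.8],
    [0.005,-0.15,0,0,-0.8],
    [0.005,-0.15,0,0,-0.8],
    [0.005,-0.13,0,0,-0.8],
    [0,-0.1,0,0,-0.8],
    [0,-0.08,0,0,-0.8],
    [0,-0.06,0,0,-0.8],
    [0,-0.05,0,0,-0.8],
    [0,-0.02,0,0,-0.8],
  ],
)

```text
t: 16.1
tcp_pos: [0.4767, 0.0795, 0.095]
tcp_rot: [0.977, 0.018, 0.214, 0.02]
ft_force: [-3.7, 30.0, -0.8]
gripper_width: 0.031
gripper_force: 15.0
```

```bash
python3 s.py|head -6
```

```text
16.1 [ 0.032 -0.233  2.347 -0.081  0.598  1.622] [0.4767 0.0795 0.095 ]
[[ 0.908  0.027  0.418]
 [ 0.044 -0.999 -0.032]
 [ 0.417  0.048 -0.908]]
force [-3.7 30.  -0.8]
radial 9.472925568549623 toolz az -4.373621408080561 tilt 24.78989501515964
```

The stand is at the end stop (30 N along y). I'll ease off a little, then press the lever down.

Call:
step_arm(
  increments=[
    [0,0.02,0,0,-0.8],
    [-0.025,0,-0.11,0,-0.8],
    [-0.01,0,-0.11,0,-0.8],
    [0.01,0,-0.11,0,-0.8],
    [0.02,0,-0.11,0,-0.8],
    [0,0,-0.04,0,-0.8],
    [0,0,0,0,-0.8],
  ],
)

```text
t: 16.98
tcp_pos: [0.4786, 0.0807, 0.0485]
tcp_rot: [0.976, 0.019, 0.216, 0.022]
ft_force: [1.3, 21.6, 0.1]
gripper_width: 0.03
gripper_force: 15.0
```

```bash
python3 s.py|head -6
```

```text
16.975 [ 0.038 -0.113  2.361 -0.114  0.461  1.66 ] [0.4786 0.0807 0.0485]
[[ 0.906  0.028  0.423]
 [ 0.047 -0.998 -0.035]
 [ 0.421  0.051 -0.906]]
force [ 1.3 21.6  0.1]
radial 9.569369919294624 toolz az -4.676432203697688 tilt 25.09444179911212
```

Call:
step_arm(
  increments=[
    [0,0.01,-0.02,0,-0.8],
    [0,0,-0.02,0,-0.8],
    [0,0,0,0,-0.8],
  ],
)

```text
t: 17.35
tcp_pos: [0.4795, 0.0811, 0.0459]
tcp_rot: [0.976, 0.019, 0.217, 0.023]
ft_force: [-5.5, 16.4, 13.1]
gripper_width: 0.03
gripper_force: 15.0
```

Call:
step_arm(
  increments=[
    [0,0.02,0.01,0,-0.8],
    [0,0,0,0,0.2],
    [0,0,0,0,0.5],
    [0,0,0,0,0.5],
    [0,0,0,0,0.5],
    [-0.1,0,0.21,0,0.5],
    [-0.1,0,0.21,0,0.5],
    [-0.1,0,0.21,0,0.5],
    [-0.2,0,0.4,0,0.5],
    [-0.2,0.3,0.4,0,0.5],
    [0,0.5,0.2,0,0.5],
    [0,0.5,0.2,0,0.5],
  ],
)

```text
t: 18.85
tcp_pos: [0.4071, 0.2126, 0.2295]
tcp_rot: [0.976, 0.018, 0.216, 0.023]
ft_force: [1.2, -1.7, -0.2]
gripper_width: 0.0652
gripper_force: 0.0
```

```bash
python3 s.py|head -5; python3 -c "
from h import *
a=arm.read_camera('top')[140:280,180:340,::-1];b=arm.read_camera('side')[170:280,210:350,::-1]
cv2.imwrite('pics/f.png',cv2.resize(np.hstack([cv2.resize(a,(400,350),interpolation=2),cv2.resize(b,(400,350),interpolation=2)]),None,fx=1,fy=1))
cv2.imwrite('pics/f2.png',cv2.resize(b[40:90,40:110],(770,550),interpolation=2))"
```

```text
18.85 [ 0.464 -0.454  2.232 -0.267  1.002  2.1  ] [0.4071 0.2126 0.2295]
[[ 0.906  0.026  0.422]
 [ 0.046 -0.998 -0.038]
 [ 0.42   0.054 -0.906]]
force [ 1.2 -1.7 -0.2]
```

View pics/f.png

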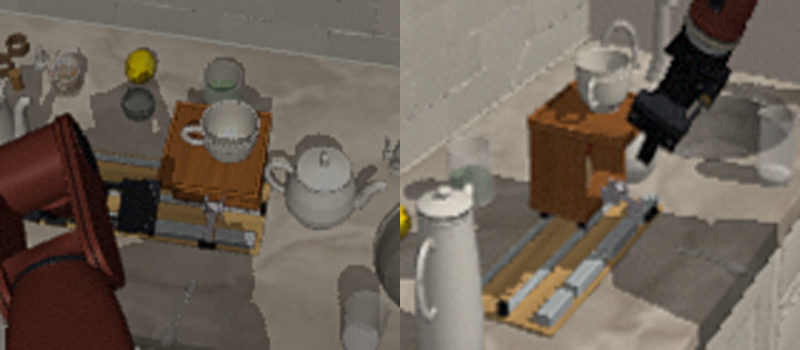

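The stand is at the teapot end with the cup upright. The pedal shows at about (207,243) in the left panel and (655,210) in the right. I'll compare its pixel with the expected down and up positions.

```bash
python3 -c "
from h import *
for z in(.036,.049,.080):
  u=pix('top',(.485,.0785,z));v=pix('side',(.485,.0785,z))
  print(z,u,v,'f2',(v[0]-250)*11,(v[1]-210)*11)
for n,(u,v) in(('top',(264,237)),('side',(298,234))):
  g=arm.read_camera(n).max(2); w=g[v-14:v+14,u-12:u+14]; y,x=np.where(w<45); print(n,list(zip(x+u-12,y+v-14)))
"
```

```text
0.036 (np.float64(263.2061007992371), np.float64(238.10293882100694)) (np.float64(297.2147446790414), np.float64(237.24210681072034)) f2 519.3621914694556 299.6631749179238
0.049 (np.float64(263.1244743213875), np.float64(236.49689529052557)) (np.float64(297.2755026515404), np.float64(234.69758851437626)) f2 520.0305291669447 271.6734736581389
0.08 (np.float64(262.9254602780765), np.float64(232.58119017675665)) (np.float64(297.4217230534418), np.float64(228.57393967235785)) f2 521.6389535878595 204.31333639593637
top [(np.int64(259), np.int64(236)), (np.int64(260), np.int64(236)), (np.int64(261), np.int64(236)), (np.int64(259), np.int64(237)), (np.int64(260), np.int64(237)), (np.int64(261), np.int64(237)), (np.int64(262), np.int64(237)), (np.int64(263), np.int64(237)), (np.int64(264), np.int64(237)), (np.int64(265), np.int64(237)), (np.int64(266), np.int64(237)), (np.int64(259), np.int64(238)), (np.int64(260), np.int64(238)), (np.int64(261), np.int64(238)), (np.int64(262), np.int64(238)), (np.int64(263), np.int64(238)), (np.int64(264), np.int64(238)), (np.int64(265), np.int64(238)), (np.int64(262), np.int64(239)), (np.int64(263), np.int64(239)), (np.int64(264), np.int64(239)), (np.int64(265), np.int64(239))]
side [(np.int64(295), np.int64(220)), (np.int64(296), np.int64(220)), (np.int64(297), np.int64(220)), (np.int64(298), np.int64(220)), (np.int64(296), np.int64(221)), (np.int64(297), np.int64(221)), (np.int64(298), np.int64(221)), (np.int64(298), np.int64(235)), (np.int64(299), np.int64(235)), (np.int64(297), np.int64(236)), (np.int64(298), np.int64(236)), (np.int64(299), np.int64(236)), (np.int64(296), np.int64(237)), (np.int64(297), np.int64(237)), (np.int64(298), np.int64(237)), (np.int64(299), np.int64(237)), (np.int64(296), np.int64(238)), (np.int64(297), np.int64(238)), (np.int64(298), np.int64(238)), (np.int64(296), np.int64(239))]
```

View pics/f2.png

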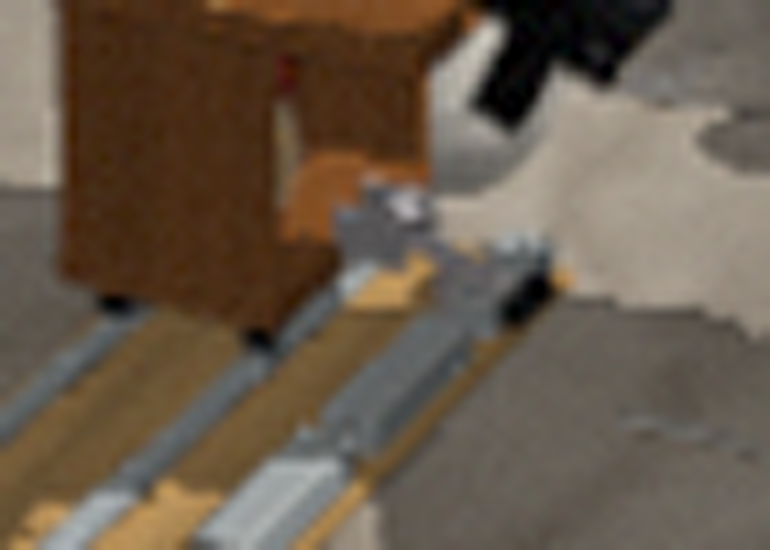

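The pedal's dark pixels centre at about (297.7,237.0) in the side view, where 0.036 m height predicts (297.2,237.2). The lever is fully down at the end notch and the gripper is clear.

```bash
python3 -c "
from cell import arm
print(arm.close_job())"
```

```text
the job is handed in; nothing more can be done
None
```

The stand was freed, rolled to the teapot end and locked there with the lever fully down; the cup is upright, the gripper has let go, the pots looked undisturbed, and I handed the job in at about 19 s (no verdict shown).

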